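# Close the notions box: inner flap down, lid shut, lock pressed

### The arm

A 7-joint arm with a two-finger parallel gripper is mounted at the origin on a cart in front of the work surface, level with it; the furniture and walls round the work are solid. World frame = base frame: x ahead of the robot, y to its left, z up, the work surface at z = 0. Lengths are in m, angles in degrees, forces in N, time in s.
With the tool pointing down it reaches from about 0.425 to 0.875 m from the base axis. Payload 4.7 kg.
Tool frame: the origin (TCP) lies at the very end of the fingers, on their centre line; the grasp point (between the pads) lies env.hold_point_z behind it (env.hold_point_z is the distance from the TCP to the grasp point, in m); z points along the fingers, y is the line along which they close (so a half turn about z gives the same grasp; the last joint's range is limited). The gripper opens to 87 mm and grips with 3 to 60 N. Pads are 19 mm wide; open, the fingers measure 117 mm over their backs; the gripper's body (75 mm by 190 mm) begins 51 mm behind the grasp point.
Start: joints at [-69.609, 18.392, -4.016, 83.108, 1.295, 78.541, -3.26], TCP at [0.218, 0.612, 0.223] pointing down, gripper open.
Joint ranges: [-163.93, 163.93], [-17.29, 119.83], [-79.2, 71.16], [3.27, 140.29], [-89.18, 269.18], [5.43, 117.66], [-154.24, 154.24]. Speed limits (degrees/s): [147.25, 147.25, 180, 180, 180, 180, 180].

### API

Orientations are given as [roll, pitch, yaw] about the fixed x, y, z axes, in that order (R = Rz(yaw) Ry(pitch) Rx(roll)).
In Python, from cell import env gives the robot as it stands.
- The arm moves only by the shell command python3 -m jog 'ROWS' [FORCE]. ROWS is JSON, a list of rows, each an object with "dp": the shift along the tool's x, y, z in cm, a list of three; "twist": the turn about the tool's z in degrees; "fingers": the opening, from 0 (shut) to 1 (fully open). A call has 1 to 8 rows; each row is the pose to reach, as a shift and turn from the pose commanded when the call began, along the tool's axes at that moment; what a row does not reach only later rows make up. A row lasts 1/8 s, in which the tool goes at most 62.5 mm and 10.7 degrees, less where a joint would pass 70% of its speed; a pose out of reach is approached as far as the arm can. A call with a gripper value outside its range is refused whole. The fingers move at their own pace and stop on an object; FORCE is the grip in N (left out, the last holds). Time passes only in rows, so rows that repeat a pose let the fingers close. It gives the time, the measured TCP pose, the force, the opening and the grip force at its end, in the units of the state.
- env.get_obs(): the state, without advancing time (a new reading comes with each control period).
- env.read_camera(name): name is "side" or "top"; returns a dict with "pixels" (400x640x3 uint8, blue, green, red), "depth" (400x640 float32, m along the optical axis (not along the pixel's ray), 0 where there is no reading), "fx", "fy", "cx", "cy" (pixels), "rvec" (rotation vector, rad) and "tvec" (3), from world to camera coordinates, as OpenCV has them. Camera axes: x right, y down, z forward; pixel columns grow to the right and rows downward; lengths in m; the calibration is good to about 2 mm. A picture is of the moment at which its call begins.
- env.sign_off(): hands the job in; it is judged then, once.
The state is a dict: "time_s": time; "qpos": joint angles; "joint_velocities": joint speeds; "effort": joint torques, N m; "tool_pos": TCP position; "tool_rot": TCP orientation; "force": force on the tool from outside, world axes, zero at the start; "wrist_torque": the same for the moment, N m; "grip_width": finger opening in m; "grasp_force": force on a finger pad.
Only numpy, scipy, OpenCV 4.12 (cv2) and the standard library are available. Lean on these libraries where they do the work, as an engineer would, in place of code of your own. Each camera call takes 0.05 s, during which the arm holds its last target. There are 200 camera calls.

### The job

Close up the wooden notions box by pushing only: with the fingertips push the upright yellow inner flap down until it lies flat inside the box, then push the open wooden lid over from behind until it is fully shut over the flap, and finally press the red lock button in the lid all the way in. Do not pinch or grip the flap or the lid, do not slam the lid, leave the wax and the die in the box and the eraser, white spool and thimble round it where they are, and finish with the hand clear of the box.

Things in the scene. Friction and masses are not known exactly. Their poses are not given: they have to be found in the camera images.
- box: Open wooden box fixed to the bench, 160 (x) x 160 (y) x 75 mm high, walls 8 mm. Origin: centre of its underside, on the bench; its z points up. Its lid is hinged along its +y rim and its inner flap just inside its -y wall. A partition divides it: three thread reels stand fixed on the +y side (below the rim), loose pieces lie on the -y side, which the flap covers.
- lid (a joint): Hinge angle of the lid in rad: 0 = shut flat on the rim, 1.57 = upright, stop at 1.95 (leaning back, outward). Stiff hinge (0.36 N m friction): the lid stays wherever it is left and must be pushed all the way; this takes about 1 to 3 N near its free edge. The upright flap blocks it at about 0.4 rad.
- lid_hinge (a point): Point on the lid's hinge axis, at the middle of its length: box frame (0, 83.5, 77) mm. The axis runs along the box's x.
- lid_edge (a point): Middle of the lid's free edge, on its outer face (the top when shut), 168 mm from the hinge axis. The lid is a wooden board 164 mm along x, 166 mm from hinge side to free edge and 8 mm thick; outer face 6 mm and inner face 2 mm from the hinge axis; blue lining inside. Open, its outer face looks to the box's +y side; shut, it is 83 mm above the bench.
- lock (a joint): Travel in m of the round red lock button (18 mm across) in the lid, along the lid's normal: 0 = out, standing 11 mm proud of the lid's outer face; 0.008 = all the way in, its stop, still 3 mm proud. It needs about 4 N and stays where it is pushed. It must still be out when the lid comes shut, so push the lid elsewhere.
- lock_top (a point): Centre of the button's top. With the lid shut and the button out it lies at box frame (-52, -56.5, 94) mm: 140 mm from the lid's hinge axis, 52 mm to the -x side of the lid's middle.
- flap (a joint): Hinge angle of the inner flap in rad: 0 = folded down flat inside the box, 1.57 = upright, stop at 1.62. Stiff hinge (0.07 N m friction): it stays where it is left; 1 to 1.5 N near its free edge moves it.
- flap_hinge (a point): Point on the flap's hinge axis, at the middle of its length: box frame (0, -70, 70) mm. The axis runs along the box's x.
- flap_edge (a point): Middle of the flap's free edge, on the face that is on top when folded, 72 mm from the hinge axis. The flap is a yellow plate with a white border, 140 mm along x, 5 mm thick, 2.5 mm to either side of the hinge axis. Upright, that face looks to the box's -y side (away from the lid), and it folds towards +y; folded, it is 72.5 mm above the bench, 2.5 mm below the rim.
- beeswax: Loose amber block of wax, 33 x 46 x 17 mm, on the box's floor (8 mm above the bench) below the flap; origin at the centre of its underside. Leave it there.
- brass_die: Loose brass-coloured block, 30 x 42 x 12 mm, on the box's floor below the flap; origin at the centre of its underside. Leave it there.
- eraser: Loose yellow eraser, 16 x 28 x 8 mm, on the bench on the lid's side of the box, below the open lid; origin at the centre of its underside. Leave it alone.
- white_spool: Loose spool of white thread, 33 mm across, 58 mm high, standing on the bench beside the box on its +x side; origin at the centre of its underside. Leave it alone.
- thimble: Loose steel thimble, 20 mm across, 24 mm high, standing on the bench beside the box on its +x side; origin at the centre of its underside. Leave it alone.

How it is judged (in metres and radians):
On the way, in this order (a step that is already met when the one before it is completed fails the run):
1. the flap is folded down flat while the lid is still open (value of joint flap below 0.08 rad and value of joint lid above 0.7 rad), for 0.2 s.
2. the lid is shut over the folded flap, the lock button still out (value of joint lid below 0.04 rad and value of joint flap below 0.08 rad and value of joint lock below 0.004 m), for 0.2 s.
3. the lock button is pressed all the way in with the lid shut (value of joint lock above 0.0065 m and value of joint lid below 0.04 rad), for 0.2 s.
At the end, for the whole second after the job is handed in: The flap lies flat (within 0.08 rad) and the lid is fully shut over it (within 0.04 rad, 7 mm at its free edge), the lock button is in (past 6.5 of its 8 mm); the wax, the die, the eraser, the spool and the thimble are within 20 mm of where they began, spool and thimble upright (all of step 3 and value of joint flap below 0.08 rad and distance of each of beeswax, brass_die, eraser, white_spool, thimble from where it was at the start of the episode below 0.02 m and angle between each of white_spool, thimble's own z axis and vertical below 0.2 rad); the robot touches nothing.
It fails at once if the lid slams (turns shut faster than 3 rad/s) (velocity of joint lid below -3 rad/s).
It fails at once if the flap is held between the fingers (contact force between the fingers and flap above 0.5 N and z of the grasp point in the frame of flap between -0.005 and 0.005 m and y of the grasp point in the frame of flap between 0 and 0.074 m and x of the grasp point in the frame of flap between -0.07 and 0.07 m).
It fails at once if the lid is held between the fingers (contact force between the fingers and lid above 0.5 N and z of the grasp point in the frame of lid between -0.005 and 0.009 m and y of the grasp point in the frame of lid between -0.168 and 0 m and x of the grasp point in the frame of lid between -0.082 and 0.082 m).
It fails at once if a thing in or by the box is lifted or pushed away (distance of any of beeswax, brass_die, eraser, white_spool, thimble from where it was at the start of the episode above 0.03 m).
It also fails if it takes over 61 s, if anything falls off the work surface, if the arm or the gripper's body presses on something with over 40 N, if the wrist force passes 120 N, or if a joint passes its speed limit or range.

## Working session

There is one attempt and no reset: what is moved stays moved. The work goes in short steps, Python scripts to look and compute and a shell command to move; the robot and the scene stay as the last step left them, time stands still between calls to the robot, and variables do not carry over. Pictures are saved under pics/ and viewed, at most 10 in all, crops included, and the job is handed in when it is done.

```bash
mkdir -p pics; ls; python3 - <<'E'
from cell import env
import cv2,numpy as np
o=env.get_obs();print(o['time_s'],o['tool_pos'],o['tool_rot'],env.hold_point_z)
for n in("side","top"):
    c=env.read_camera(n);cv2.imwrite(f"pics/{n}0.png",c["pixels"]);np.savez(f"/tmp/{n}0.npz",**c)
    R=cv2.Rodrigues(np.array(c["rvec"]))[0];print(n,-R.T@np.array(c["tvec"]).ravel(),R[2])
E
```

```text
pics
0.0 [0.21774881 0.61184251 0.22144798] [-1.79888193e+02  6.74450962e-03  1.60414993e+02] 0.0187
side [0.51374407 0.83655632 0.57458633] [ 0.03669671 -0.80137695 -0.59703294]
top [0.42259855 0.16862733 0.94542697] [ 0.13110228 -0.00798976 -0.99133665]
```

View pics/side0.png

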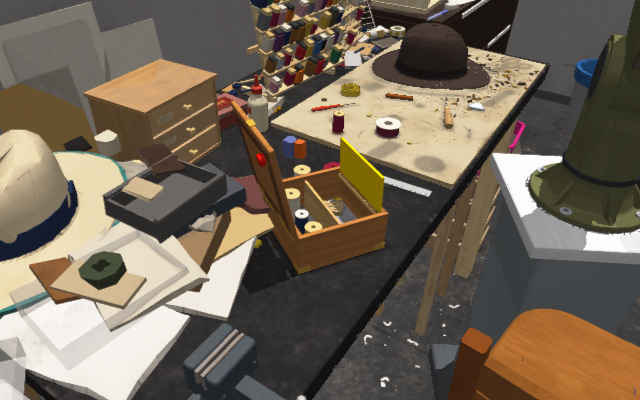

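View pics/top0.png

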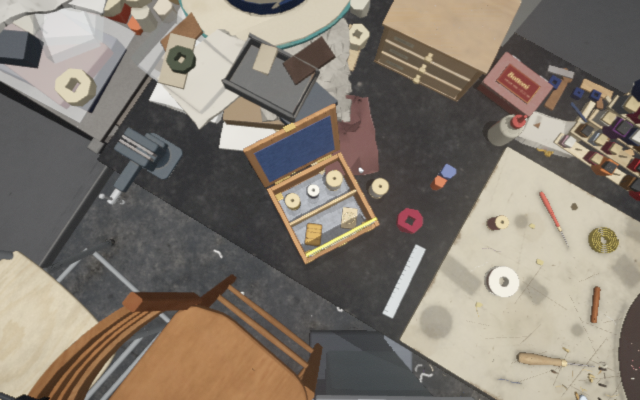

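The top view shows the box with corners near (268,183), (340,153), (378,215) and (305,258). The lid leans back at the upper left, the flap stands along the lower-right edge, and the spool is at (380,187). The side view shows the lock button on the far side at (262,158).

```bash
cat > h.py <<'E'
import numpy as np,cv2
def cloud(c):
    d=np.array(c["depth"]);v,u=np.mgrid[:400,:640]
    P=np.stack([(u-c["cx"])/c["fx"]*d,(v-c["cy"])/c["fy"]*d,d],-1)
    R=cv2.Rodrigues(np.array(c["rvec"]))[0]
    W=(P-np.array(c["tvec"]).ravel())@R; W[d==0]=np.nan
    return W
E
python3 - <<'E'
from h import *
c=dict(np.load("/tmp/top0.npz"));W=cloud(c)
for uv in [(268,183),(340,153),(378,215),(305,258),(380,187),(290,120),(250,150),(333,108),(362,170),(312,190)]: print(uv,W[uv[1],uv[0]].round(3))
S=W[95:270,240:385].reshape(-1,3);S=S[~np.isnan(S[:,0])]
m=(S[:,2]>.068)&(S[:,2]<.081)
r=cv2.minAreaRect((S[m,:2]*1000).astype(np.float32));print(r,cv2.boxPoints(r),m.sum())
import numpy as np
f=S[(S[:,2]>.1)];print(len(f))
np.save("/tmp/S.npy",S)
E
```

```text
(268, 183) [0.562 0.258 0.088]
(340, 153) [0.625 0.122 0.077]
(378, 215) [0.513 0.038 0.002]
(305, 258) [0.423 0.186 0.076]
(380, 187) [0.566 0.039 0.038]
(290, 120) [0.671 0.216 0.136]
(250, 150) [0.59  0.272 0.237]
(333, 108) [0.661 0.142 0.239]
(362, 170) [0.603 0.073 0.022]
(312, 190) [0.559 0.175 0.03 ]
((585.2074584960938, 181.92337036132812), (337.1402587890625, 231.23822021484375), 9.972480773925781) [[399.16193  266.60342 ]
 [439.2066    38.858982]
 [771.253     97.24332 ]
 [731.2083   324.98776 ]] 1825
5909
```

```bash
python3 - <<'E'
from h import *
from scipy.optimize import minimize
S=np.load("/tmp/S.npy");P=S[(S[:,2]>.068)&(S[:,2]<.080)][:,:2]
P=P[np.hypot(*(P-[.525,.153]).T)<.125]
def loc(p,P):
    c,s=np.cos(p[2]),np.sin(p[2]);d=P-p[:2];return np.c_[d@[c,s],d@[-s,c]]
def cost(p):
    q=np.abs(loc(p,P)); # rim strip centre at 76mm ring
    r=np.abs(q.max(1)-.076);return np.minimum(r,.015).mean()
best=min((minimize(cost,[.525+a,.153+b,np.radians(t)],method="Nelder-Mead",options=dict(xatol=1e-5,fatol=1e-8)) for a in(-.01,0,.01) for b in(-.01,0,.01) for t in(-66,-60)),key=lambda r:r.fun)
p=best.x;print(p[:2],np.degrees(p[2]),best.fun,len(P))
q=np.c_[loc(p,S[:,:2]),S[:,2]]
print("rim extents",np.percentile(loc(p,P),[1,99],axis=0))
m=(q[:,2]>.1)&(q[:,1]>.05);L=q[m]
k=np.polyfit(L[:,2],L[:,1],1);print("lid",m.sum(),k,"ang",90+np.degrees(np.arctan(k[0])),"zmax",L[:,2].max(),"x",np.percentile(L[:,0],[1,99]), "ymax",L[:,1].max())
m=(q[:,2]>.1)&(q[:,1]<0);F=q[m];print("flap",m.sum(),F.mean(0),F.min(0),F.max(0))
c=dict(np.load("/tmp/side0.npz"));W=cloud(c).reshape(-1,3);W=W[~np.isnan(W[:,0])]
w=np.c_[loc(p,W[:,:2]),W[:,2]]
m=(np.abs(w[:,0])<.09)&(w[:,2]>.09)&(w[:,1]<-.04)&(w[:,1]>-.12)&(w[:,2]<.16);F=w[m];print("flap side",m.sum(),np.polyfit(F[:,2],F[:,1],1),F.max(0))
m=(np.abs(w[:,0])<.09)&(w[:,2]>.1)&(w[:,1]>.04)&(w[:,1]<.2)&(w[:,2]<.27);F=w[m];print("lid side",m.sum(),np.polyfit(F[:,2],F[:,1],1),F.max(0))
for nm,Q in(("top",q),("side",w)):
    m=(Q[:,2]>.02)&(Q[:,2]<.07)&(Q[:,0]>.085)&(Q[:,0]<.2)&(np.abs(Q[:,1])<.15);print(nm,"around +x",np.percentile(Q[m],[0,50,100],axis=0).round(3) if m.any() else 0)
np.save("/tmp/p.npy",p)
E
```

```text
[0.52076673 0.15411609] -61.59927619038398 0.0025143712763621823 1416
rim extents [[-0.07936802 -0.07950515]
 [ 0.07954737  0.08203757]]
lid 5599 [-0.32030188  0.18372596] ang 72.23963977075138 zmax 0.24474592963885292 x [-0.07919998  0.10188571] ymax 0.25094561583231784
flap 310 [-0.00026856 -0.06801244  0.13756845] [-0.06931189 -0.07180096  0.10012124] [ 0.06958533 -0.06457478  0.14501267]
flap side 1275 [ 0.02098491 -0.06831932] [ 0.07243566 -0.06277969  0.14367788]
lid side 3896 [-0.22441397  0.17251924] [0.08945225 0.19999961 0.24383724]
top around +x [[ 0.085 -0.03   0.02 ]
 [ 0.126  0.082  0.042]
 [ 0.183  0.15   0.07 ]]
side around +x [[ 0.085 -0.119  0.02 ]
 [ 0.122  0.082  0.042]
 [ 0.173  0.133  0.06 ]]
```

```bash
cat >> h.py <<'E'
p=np.load("/tmp/p.npy")
def tobox(P):
    c,s=np.cos(p[2]),np.sin(p[2]);d=P[...,:2]-p[:2];return np.stack([d@[c,s],d@[-s,c],P[...,2]],-1)
def toworld(b):
    c,s=np.cos(p[2]),np.sin(p[2]);return np.array([p[0]+c*b[0]-s*b[1],p[1]+s*b[0]+c*b[1],b[2]])
def todp(b,o):   # box point -> dp (cm) in present tool axes
    from scipy.spatial.transform import Rotation as R
    return (R.from_euler("xyz",o["tool_rot"],degrees=True).as_matrix().T@(toworld(b)-o["tool_pos"])*100).round(2)
E
python3 - <<'E'
from h import *; from cell import env
o=env.get_obs();print("qpos",o["qpos"],"tcp in box",tobox(np.array(o["tool_pos"])))
print("dp to pre-flap",todp([0.0,-.105,.20],o), "twist",-(360+np.degrees(p[2])-90-o["tool_rot"][2]))
for n in("top","side"):
    W=cloud(dict(np.load(f"/tmp/{n}0.npz")));B=tobox(W)
    for z0 in(.1,.15,.2,.22,.235):
        m=(abs(B[...,2]-z0)<.008)&(abs(B[...,0])<.07)&(B[...,1]>.05)&(B[...,1]<.18);print(n,z0,m.sum(),np.percentile(B[m][:,1],[2,50,98]).round(4) if m.any() else "")
    t=((W[...,:2]-[.218,.612])@np.array([.215,-.506]))/.302; 
    m=(t>-.1)&(t<1)&(abs((W[...,0]-.218)*.506+(W[...,1]-.612)*.215)/.55<.15)&(W[...,2]>.1);
    print(n,"high on path",m.sum(),W[m].max(0) if m.any() else "")
E
```

```text
qpos [-69.61012917  18.43543895  -4.01566156  83.16905234   1.29534749
  78.53868383  -3.26006895] tcp in box [-0.54684278 -0.0488102   0.22155379]
dp to pre-flap [-36.86 -40.78   2.23] twist -47.98084610953899
top 0.1 230 [0.0846 0.0862 0.174 ]
top 0.15 411 [0.0949 0.0976 0.1784]
top 0.2 371 [0.1058 0.1081 0.1104]
top 0.22 463 [0.1103 0.1128 0.1158]
top 0.235 707 [0.1147 0.1183 0.1249]
top high on path 2560 [0.46531981 0.63949109 0.3172044 ]
side 0.1 418 [0.0948 0.1365 0.1785]
side 0.15 298 [0.1044 0.1594 0.1794]
side 0.2 144 [0.1154 0.1176 0.13  ]
side 0.22 221 [0.1216 0.1239 0.1317]
side 0.235 483 [0.1185 0.1241 0.1256]
side high on path 3290 [0.46551337 0.54939769 0.14367788]
```

```bash
python3 -m jog '[{"dp":[-5,-5.6,0],"twist":-7,"fingers":0},{"dp":[-9.2,-10.2,0],"twist":-14,"fingers":0},{"dp":[-13.4,-14.8,0],"twist":-21,"fingers":0},{"dp":[-17.6,-19.4,0],"twist":-28,"fingers":0},{"dp":[-21.8,-24,0],"twist":-35,"fingers":0},{"dp":[-26,-28.7,0],"twist":-42,"fingers":0},{"dp":[-29,-32,0],"twist":-48,"fingers":0},{"dp":[-31,-34.3,0],"twist":-48,"fingers":0}]'
python3 - <<'E'
from h import *; from cell import env
o=env.get_obs();print("tcp box",tobox(np.array(o["tool_pos"])),o["tool_rot"],o["force"],o["qpos"])
print(todp([0,-.105,.2],o))
for n in("top","side"):
    W=cloud(dict(np.load(f"/tmp/{n}0.npz")));B=tobox(W)
    for x0 in(-.1,-.05,0,.05,.1):
        print(n,x0,[(round(y0,2),round(float(np.nanmax(B[...,2][m])),3)) for y0 in np.arange(.12,.32,.02) if (m:=(abs(B[...,0]-x0)<.025)&(abs(B[...,1]-y0)<.01)).any()])
E
```

```text
time_s: 1.1
tool_pos: [0.3958, 0.182, 0.2224]
tool_rot: [180.0, -0.0, -151.8]
force: [-0.2, 0.7, 0.3]
grip_width: 0.0151
grasp_force: 0.0
tcp box [-0.08400391 -0.09665862  0.22243394] [ 1.79998160e+02 -3.01915293e-03 -1.51769727e+02] [-0.23023598  0.7477425   0.25688144] [-43.82878656  -8.69414834  14.18409194 112.01459504   2.18172204
  76.43081688  87.91684592]
[ 0.81 -8.4   2.24]
top -0.1 [(np.float64(0.12), 0.242), (np.float64(0.14), 0.004), (np.float64(0.16), 0.004), (np.float64(0.18), 0.014), (np.float64(0.2), 0.018), (np.float64(0.22), 0.084), (np.float64(0.24), 0.117), (np.float64(0.26), 0.124), (np.float64(0.28), 0.124), (np.float64(0.3), 0.114)]
top -0.05 [(np.float64(0.12), 0.243), (np.float64(0.14), 0.217), (np.float64(0.2), 0.094), (np.float64(0.22), 0.159), (np.float64(0.24), 0.162), (np.float64(0.26), 0.163), (np.float64(0.28), 0.162), (np.float64(0.3), 0.157)]
top 0 [(np.float64(0.12), 0.245), (np.float64(0.16), 0.158), (np.float64(0.18), 0.161), (np.float64(0.2), 0.16), (np.float64(0.22), 0.162), (np.float64(0.24), 0.159), (np.float64(0.26), 0.158), (np.float64(0.28)
[... 1220 characters left out ...]
0.18), 0.159), (np.float64(0.2), 0.16), (np.float64(0.22), 0.161), (np.float64(0.24), 0.159), (np.float64(0.26), 0.159), (np.float64(0.28), 0.158), (np.float64(0.3), 0.157)]
side 0.05 [(np.float64(0.12), 0.242), (np.float64(0.14), 0.119), (np.float64(0.16), 0.146), (np.float64(0.18), 0.153), (np.float64(0.2), 0.152), (np.float64(0.22), 0.159), (np.float64(0.24), 0.16), (np.float64(0.26), 0.161), (np.float64(0.28), 0.163), (np.float64(0.3), 0.162)]
side 0.1 [(np.float64(0.12), 0.241), (np.float64(0.14), 0.117), (np.float64(0.16), 0.121), (np.float64(0.18), 0.12), (np.float64(0.2), 0.153), (np.float64(0.22), 0.16), (np.float64(0.24), 0.161), (np.float64(0.26), 0.161), (np.float64(0.3), 0.121)]
```

```bash
python3 -m jog '[{"dp":[0.8,-4.5,1],"twist":0,"fingers":0},{"dp":[0.8,-8.4,2.5],"twist":0,"fingers":0},{"dp":[0.8,-8.4,6],"twist":0,"fingers":0},{"dp":[0.8,-8.4,9],"twist":0,"fingers":0},{"dp":[0.8,-8.4,9],"twist":0,"fingers":0}]'
python3 - <<'E'
from h import *; from cell import env
o=env.get_obs();print("tcp box",tobox(np.array(o["tool_pos"])),o["force"])
c=env.read_camera("side");cv2.imwrite("pics/s1.png",cv2.resize(c["pixels"][80:300,180:480],(800,586)))
E
```

```text
time_s: 1.72
tool_pos: [0.4258, 0.1068, 0.1304]
tool_rot: [180.0, -0.3, -151.6]
force: [0.1, 0.3, 0.3]
grip_width: 0.0003
grasp_force: 0.0
tcp box [-0.0035293  -0.10600894  0.13044837] [0.06438946 0.2899321  0.33999036]
```

View pics/s1.png

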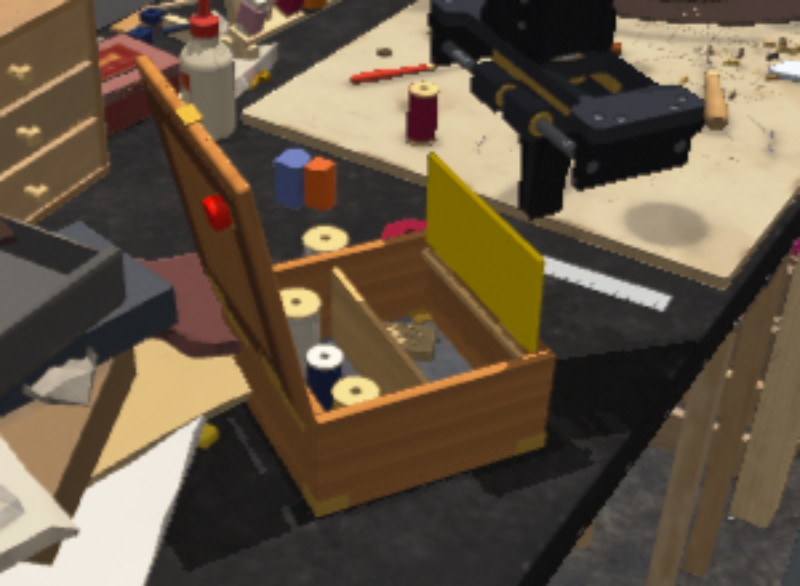

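The closed fingers (540,180) are in front of the flap and the body is clear, so I can start pushing.

```bash
python3 -m jog '[{"dp":[-1.2,0,0],"twist":0,"fingers":0},{"dp":[-2.3,0,0],"twist":0,"fingers":0},{"dp":[-3.4,0.1,0.1],"twist":0,"fingers":0},{"dp":[-4.4,0,0.35],"twist":0,"fingers":0},{"dp":[-5.4,0,0.8],"twist":0,"fingers":0},{"dp":[-6.3,0,1.35],"twist":0,"fingers":0},{"dp":[-6.9,0,1.9],"twist":0,"fingers":0},{"dp":[-7.45,0,2.5],"twist":0,"fingers":0}]'
python3 -m jog '[{"dp":[-0.45,0,0.7],"twist":0,"fingers":0},{"dp":[-0.8,0,1.4],"twist":0,"fingers":0},{"dp":[-1.0,0,2.1],"twist":0,"fingers":0},{"dp":[-1.15,0,2.7],"twist":0,"fingers":0},{"dp":[-1.2,0,3.2],"twist":0,"fingers":0},{"dp":[-1.25,0,3.5],"twist":0,"fingers":0},{"dp":[-1.25,0,3.6],"twist":0,"fingers":0},{"dp":[-1.25,0,3.7],"twist":0,"fingers":0}]'
python3 - <<'E'
from h import *; from cell import env
o=env.get_obs();print("tcp box",tobox(np.array(o["tool_pos"])),o["force"])
E
```

```text
time_s: 2.78
tool_pos: [0.4936, 0.1432, 0.107]
tool_rot: [180.0, -0.0, -151.6]
force: [-1.1, 0.1, 0.5]
grip_width: 0.0003
grasp_force: 0.5
time_s: 3.78
tool_pos: [0.5045, 0.1489, 0.0726]
tool_rot: [180.0, -0.0, -151.6]
force: [-6.6, -2.4, 19.9]
grip_width: 0.0005
grasp_force: 9.7
tcp box [-0.00319382 -0.01679039  0.07260568] [-6.61670717 -2.38637406 19.88736574]
```

```bash
python3 -m jog '[{"dp":[-1.2,0,0],"twist":0,"fingers":0},{"dp":[-1.2,0,-5],"twist":0,"fingers":0},{"dp":[-1.2,0,-10],"twist":0,"fingers":0},{"dp":[-1.2,0,-15],"twist":0,"fingers":0},{"dp":[-1.2,0,-20],"twist":0,"fingers":0},{"dp":[-1.2,0,-22.5],"twist":0,"fingers":0},{"dp":[-1.2,0,-22.5],"twist":0,"fingers":0}]'
python3 - <<'E'
from h import *; from cell import env
o=env.get_obs();print("tcp box",tobox(np.array(o["tool_pos"])),o["force"],todp([.02,.16,.295],o))
for n in("top","side"):
    B=tobox(cloud(env.read_camera(n)))
    for a,b in((-.065,-.04),(-.03,-.005)):
        m=(abs(B[...,0])<.06)&(B[...,1]>a)&(B[...,1]<b)&(B[...,2]<.15);print(n,np.percentile(B[m][:,2],[5,50,95]).round(4) if m.any() else "")
    m=(abs(B[...,0])<.07)&(B[...,1]>.08)&(B[...,1]<.135)&(B[...,2]>.21)&(B[...,2]<.25);print(np.percentile(B[m][:,1:],[2,50,98],axis=0).round(4) if m.any() else "")
E
```

```text
time_s: 4.65
tool_pos: [0.5162, 0.1551, 0.2978]
tool_rot: [-180.0, 0.3, -151.6]
force: [0.3, -0.5, -0.5]
grip_width: 0.0006
grasp_force: 0.0
tcp box [-0.00307375 -0.0035783   0.29777781] [ 0.33317989 -0.54449114 -0.49555927] [-16.36  -2.31   0.36]
top [0.0699 0.0719 0.0734]
top [0.0707 0.0725 0.0752]
[[0.1104 0.2116]
 [0.1162 0.2308]
 [0.1249 0.2421]]
side [0.071  0.0727 0.0743]
side [0.0709 0.0725 0.0739]
[[0.1186 0.2115]
 [0.1239 0.2335]
 [0.1307 0.2422]]
```

The flap is flat, with its top face at 72.5 mm. Next I go over the lid and down behind it.

```bash
python3 -m jog '[{"dp":[-5,-1,0],"twist":0,"fingers":0},{"dp":[-10,-2.3,0],"twist":0,"fingers":0},{"dp":[-14,-2.3,0],"twist":0,"fingers":0},{"dp":[-16.4,-2.3,0],"twist":0,"fingers":0},{"dp":[-16.4,-2.3,2],"twist":0,"fingers":0},{"dp":[-16.4,-2.3,6],"twist":0,"fingers":0},{"dp":[-16.4,-2.3,9.5],"twist":0,"fingers":0},{"dp":[-16.4,-2.3,9.5],"twist":0,"fingers":0}]'
python3 - <<'E'
from h import *; from cell import env
o=env.get_obs();print("tcp box",tobox(np.array(o["tool_pos"])),o["force"],o["qpos"])
c=env.read_camera("side");cv2.imwrite("pics/s2.png",cv2.resize(c["pixels"][80:300,180:480],(800,586)))
E
```

```text
time_s: 5.75
tool_pos: [0.6672, 0.2119, 0.1949]
tool_rot: [179.9, -0.6, -151.6]
force: [-0.8, 0.8, -0.8]
grip_width: 0.0005
grasp_force: 0.0
tcp box [0.01880714 0.15630527 0.19494831] [-0.83286374  0.82185416 -0.79036749] [-36.01877262  26.6072815   23.07934334  77.37215963 -10.26920691
  78.63097775 105.3901951 ]
```

View pics/s2.png

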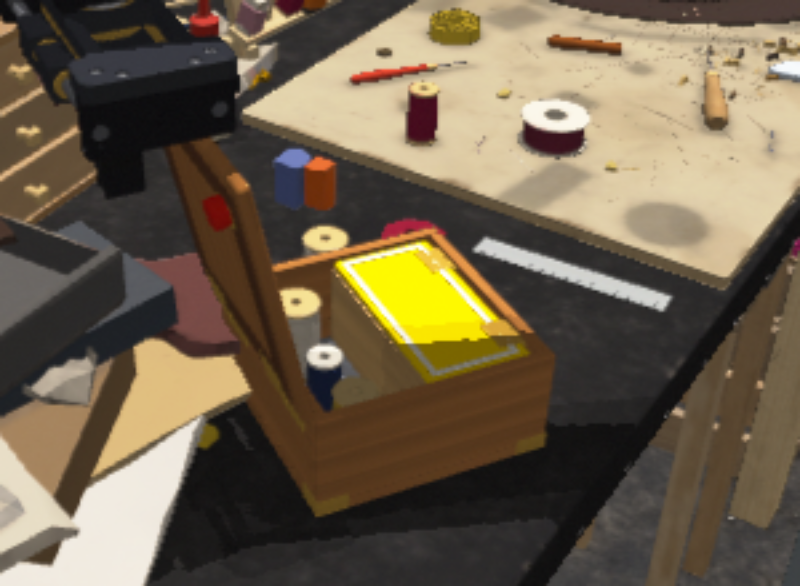

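Fingers (125,180) are behind the lid and away from the button, and the flap is flat. Starting the lid push.

```bash
python3 -m jog '[{"dp":[0,0,-1],"twist":0,"fingers":0},{"dp":[1.5,0,-2],"twist":0,"fingers":0},{"dp":[2.5,0,-2.5],"twist":0,"fingers":0},{"dp":[3.5,0,-2.7],"twist":0,"fingers":0},{"dp":[4.5,0,-2.7],"twist":0,"fingers":0},{"dp":[5.3,0,-2.7],"twist":0,"fingers":0},{"dp":[6.1,0,-2.7],"twist":0,"fingers":0},{"dp":[6.1,0,-2.7],"twist":0,"fingers":0}]'
python3 - <<'E'
from h import *; from cell import env
o=env.get_obs();print("tcp box",tobox(np.array(o["tool_pos"])),o["force"])
print(todp([.02,.06,.2235],o))
B=tobox(cloud(env.read_camera("top")))
for z in(.12,.16,.2,.23):
    m=(abs(B[...,0])<.07)&(B[...,1]>.0)&(B[...,1]<.135)&(abs(B[...,2]-z)<.008);print(z,np.percentile(B[m][:,1],[2,50,98]).round(4) if m.any() else "")
E
```

```text
time_s: 6.8
tool_pos: [0.6153, 0.1831, 0.227]
tool_rot: [180.0, -0.1, -151.6]
force: [0.0, -0.1, -0.2]
grip_width: 0.0006
grasp_force: 0.0
tcp box [0.01949705 0.09693911 0.22704974] [ 0.02887397 -0.06167768 -0.24439961]
[ 3.69 -0.05  0.36]
0.12 [0.0792 0.0798 0.0801]
0.16 [0.0783 0.0789 0.0799]
0.2 [0.0773 0.0778 0.0786]
0.23 [0.0772 0.0779 0.0953]
```

```bash
python3 -m jog '[{"dp":[1.9,0,0.1],"twist":0,"fingers":0},{"dp":[3.7,0,0.35],"twist":0,"fingers":0},{"dp":[5.7,0,0.95],"twist":0,"fingers":0},{"dp":[7.4,0,1.7],"twist":0,"fingers":0},{"dp":[9.2,0,2.8],"twist":0,"fingers":0},{"dp":[10.6,0,4.0],"twist":0,"fingers":0},{"dp":[12.0,0,5.5],"twist":0,"fingers":0},{"dp":[13.1,0,7.0],"twist":0,"fingers":0}]'
python3 - <<'E'
from h import *; from cell import env
o=env.get_obs();print("tcp box",tobox(np.array(o["tool_pos"])),o["force"])
E
```

```text
time_s: 7.85
tool_pos: [0.5006, 0.121, 0.1568]
tool_rot: [180.0, -0.1, -151.6]
force: [1.2, 0.1, 0.9]
grip_width: 0.0006
grasp_force: 0.5
tcp box [ 0.01956238 -0.03346491  0.15683221] [1.15188792 0.06186413 0.88661282]
```

```bash
python3 -m jog '[{"dp":[0.65,0,1.1],"twist":0,"fingers":0},{"dp":[1.2,0,2.3],"twist":0,"fingers":0},{"dp":[1.6,0,3.5],"twist":0,"fingers":0},{"dp":[2.0,0,4.8],"twist":0,"fingers":0},{"dp":[2.2,0,6.0],"twist":0,"fingers":0},{"dp":[2.2,0,6.8],"twist":0,"fingers":0},{"dp":[2.2,0,7.3],"twist":0,"fingers":0},{"dp":[2.2,0,7.45],"twist":0,"fingers":0}]'
python3 - <<'E'
from h import *; from cell import env
o=env.get_obs();print("tcp box",tobox(np.array(o["tool_pos"])),o["force"])
E
```

```text
time_s: 8.85
tool_pos: [0.4818, 0.1106, 0.0833]
tool_rot: [180.0, -0.1, -151.6]
force: [-5.3, -2.0, 11.0]
grip_width: 0.0003
grasp_force: 5.2
tcp box [ 0.01970545 -0.05499096  0.0833217 ] [-5.25588474 -2.02531656 10.97888377]
```

```bash
python3 -m jog '[{"dp":[0,0,0.05],"twist":0,"fingers":0},{"dp":[0,0,0.05],"twist":0,"fingers":0},{"dp":[0,0,-2],"twist":0,"fingers":0},{"dp":[0,0,-6],"twist":0,"fingers":0},{"dp":[0,-4,-10],"twist":0,"fingers":0},{"dp":[0,-8,-10],"twist":0,"fingers":0},{"dp":[0,-8,-10],"twist":0,"fingers":0}]'
python3 - <<'E'
from h import *; from cell import env
o=env.get_obs();print("tcp box",tobox(np.array(o["tool_pos"])),o["force"])
for n in("top","side"):
    c=env.read_camera(n);B=tobox(cloud(c));px=c["pixels"].astype(int)
    m=(px[...,2]>110)&(px[...,1]<60)&(px[...,0]<60)&(abs(B[...,0])<.08)&(abs(B[...,1])<.09)&(B[...,2]>.08)&(B[...,2]<.11);print(n,m.sum(),B[m].mean(0).round(4),B[m].min(0).round(4),B[m].max(0).round(4))
    if n=="side":cv2.imwrite("pics/s3.png",cv2.resize(px[80:300,180:480].astype(np.uint8),(800,586)))
    m=(abs(B[...,0]-.0)<.03)&(B[...,1]<-.05)&(B[...,1]>-.075)&(B[...,2]<.12);print("lid z",np.median(B[m][:,2]))
print(todp([-.052,-.0565,.094],o))
E
```

```text
time_s: 9.72
tool_pos: [0.5217, 0.0369, 0.184]
tool_rot: [-179.9, 0.1, -151.9]
force: [-0.5, 0.7, 0.3]
grip_width: 0.0008
grasp_force: 0.0
tcp box [ 0.1035314  -0.05496425  0.18399732] [-0.51696006  0.74698358  0.2932382 ]<stdin>:5: RuntimeWarning: Mean of empty slice.
  ret = um.true_divide(
Traceback (most recent call last):
ValueError: zero-size array to reduction operation minimum which has no identity
```

```bash
python3 - <<'E'
from h import *; from cell import env
for n in("side","top"):
    c=env.read_camera(n);B=tobox(cloud(c));px=c["pixels"].astype(int)
    m=(px[...,2]>90)&(px[...,1]*2<px[...,2])&(px[...,2]>3*px[...,0])&(px[...,1]<70)&(abs(B[...,0])<.09)&(abs(B[...,1])<.1)&(B[...,2]>.078)&(B[...,2]<.11);print(n,m.sum(),np.percentile(B[m],[2,50,98],axis=0).round(4) if m.any() else"")
    if n=="side":cv2.imwrite("pics/s3.png",cv2.resize(px[80:300,180:480].astype(np.uint8),(800,586)))
    m=(abs(B[...,0]-.0)<.03)&(B[...,1]<-.05)&(B[...,1]>-.075)&(B[...,2]<.12);print("lid z",np.median(B[m][:,2]))
o=env.get_obs();print(todp([-.052,-.0565,.094],o),o["tool_pos"],o["tool_rot"])
E
```

```text
side 91 [[-0.061  -0.0718  0.0834]
 [-0.0543 -0.0549  0.0929]
 [-0.0353 -0.0479  0.0958]]
lid z 0.08402795325963124
top 0 
lid z 0.08365081620660249
[ 0.17 15.06  8.88] [0.5196375  0.04137771 0.18266859] [ 1.79951938e+02 -2.28266881e-02 -1.51533171e+02]
```

View pics/s3.png

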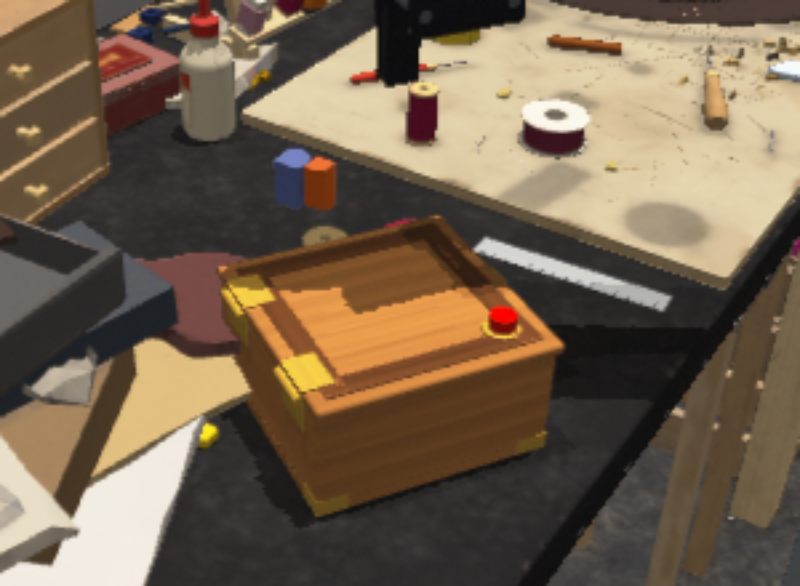

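The lid is fully shut and the button still out at (502,320). I move above it and press.

```bash
python3 -m jog '[{"dp":[0.2,5,0],"twist":0,"fingers":0},{"dp":[0.2,10,0],"twist":0,"fingers":0},{"dp":[0.2,14,1],"twist":0,"fingers":0},{"dp":[0.2,15.1,3],"twist":0,"fingers":0},{"dp":[0.2,15.1,6],"twist":0,"fingers":0},{"dp":[0.2,15.1,7.5],"twist":0,"fingers":0},{"dp":[0.2,15.1,7.5],"twist":0,"fingers":0}]'
python3 - <<'E'
from h import *; from cell import env
o=env.get_obs();print("tcp box",tobox(np.array(o["tool_pos"])),o["force"],todp([-.052,-.0565,.086],o))
E
```

```text
time_s: 10.75
tool_pos: [0.4454, 0.1723, 0.1071]
tool_rot: [-180.0, -0.1, -151.5]
force: [0.5, -0.1, 1.1]
grip_width: 0.0005
grasp_force: 0.0
tcp box [-0.05185371 -0.05768953  0.10710847] [ 0.49609518 -0.10778939  1.06143918] [-0.12  0.01  2.11]
```

```bash
python3 -m jog '[{"dp":[-0.1,0,0.8],"twist":0,"fingers":0},{"dp":[-0.1,0,1.3],"twist":0,"fingers":0},{"dp":[-0.1,0,1.6],"twist":0,"fingers":0},{"dp":[-0.1,0,1.9],"twist":0,"fingers":0},{"dp":[-0.1,0,2.1],"twist":0,"fingers":0},{"dp":[-0.1,0,2.2],"twist":0,"fingers":0},{"dp":[-0.1,0,2.3],"twist":0,"fingers":0},{"dp":[-0.1,0,2.3],"twist":0,"fingers":0}]'
```

```text
time_s: 11.75
tool_pos: [0.4477, 0.1729, 0.0862]
tool_rot: [180.0, 0.0, -151.6]
force: [-1.7, -1.2, 9.8]
grip_width: 0.0003
grasp_force: 5.2
```

```bash
python3 -m jog '[{"dp":[0,0,0.1],"twist":0,"fingers":0},{"dp":[0,0,0.1],"twist":0,"fingers":0},{"dp":[0,0,-3],"twist":0,"fingers":0},{"dp":[0,0,-8],"twist":0,"fingers":0},{"dp":[0,4,-12],"twist":0,"fingers":0},{"dp":[0,9,-13],"twist":0,"fingers":0},{"dp":[0,13,-13],"twist":0,"fingers":0},{"dp":[0,13,-13],"twist":0,"fingers":0}]'
python3 - <<'E'
from h import *; from cell import env
for n in("side","top"):
    c=env.read_camera(n);B=tobox(cloud(c));px=c["pixels"]
    cv2.imwrite(f"pics/{n}4.png",px)
    m=(abs(B[...,0]+.052)<.006)&(abs(B[...,1]+.0565)<.006)&(B[...,2]<.12);print(n,"button z",B[m][:,2].round(4))
a=cv2.imread("pics/side4.png")[80:300,180:480];b=cv2.imread("pics/top4.png")[90:270,220:440]
cv2.imwrite("pics/end.png",np.hstack([cv2.resize(a,(400,293)),cv2.resize(b,(358,293))]))
E
```

```text
time_s: 12.75
tool_pos: [0.3831, 0.29, 0.2146]
tool_rot: [180.0, -0.0, -151.2]
force: [0.2, -0.6, -0.0]
grip_width: 0.0003
grasp_force: 0.0
side button z [0.0866 0.0874 0.0871 0.0877 0.0857 0.0869 0.087  0.0859 0.0855 0.0882
 0.0856 0.0883 0.0853 0.0859 0.0861 0.0867 0.085  0.0856 0.0846 0.0878
 0.0863 0.0856 0.0867 0.0857 0.0862 0.0849 0.0851 0.0853 0.0849 0.0852
 0.0859 0.0832]
top button z [0.0855 0.0844 0.0868 0.0859 0.0863 0.0828 0.0872 0.0858 0.0856 0.0852
 0.0854 0.0887 0.087  0.0866 0.0844 0.086  0.0852 0.0872 0.0865 0.0857
 0.085  0.0843 0.0846 0.0873 0.0851 0.0832 0.0869 0.0895 0.0867 0.085
 0.0836 0.0851 0.0864 0.0832 0.0849 0.0827 0.0864 0.0857 0.0877]
```

View pics/end.png

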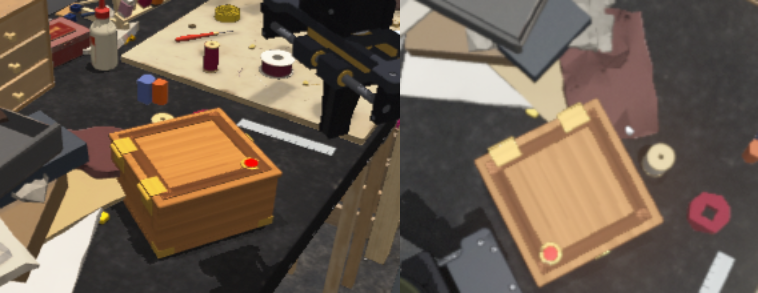

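The lid is shut and the button is in (250,162). The spool still stands beside the box and the hand is clear.

```bash
python3 -c "
from cell import env
print(env.sign_off())"
```

```text
the job is handed in; nothing more can be done
None
```

The box is closed and the job handed in (no score came back): by the cameras the flap lay flat, the lid is shut, the red button is fully in and the hand is clear; the spool stands in place, but I didn't measure the other loose pieces at the end.

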